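# Close up a row of cartons with the shelf stop

### The job

One carton in the row on the shelf board sticks out: push it back in line with the others, fully home against the rail. Close up the row by pushing the sliding stop along its rail towards the end panel until the four cartons stand together and the stop's plunger has dropped into the notch that keeps them there, the last one it can reach. Only push, gently and with the fingertips: take nothing between the fingers, lift nothing, and leave the carton outside the stop and everything else where it stands.

Things in the scene. Friction and masses are not known exactly. Their poses are not given: they have to be found in the camera images.
- rack: fixed plywood shelf board lying on the bench, its top 18 mm above it. Frame: x across the board to the rail at the back, y along it to the end panel, z up; origin on the bench. The board covers x -100 to +90 mm, y -290 to +212 mm. A carton standing home against the rail has its origin at x = 0
- rail_front (a point): on the front face of the aluminium rail (rack x = +50 mm), at its top edge, 50 mm above the board. The rail runs along the whole back of the board; the cartons stand against it. Its top has crosswise V-notches 12 mm wide every 20 mm, into which the stop's plunger drops
- end_panel (a point): on the inner face of the plywood end panel that closes the row (rack y = +200 mm), at its top edge, 82 mm above the board
- stop (a joint): travel of the sliding stop towards the end panel (rack +y), 0 to 0.16 m; its row-side face is at rack y = -0.108 m + this. Notches at 0, 0.02, 0.04 ... It cannot leave the rail. It slides with 0.4 N; getting out of a notch takes about 5 N, and within 5 mm of a notch the plunger's spring pulls it in. The cartons add 1 to 2.5 N each when pushed along
- stop_face (a point): on the row-side face of the sliding stop, rack x = -20 mm, 40 mm above the board. The stop is an upright steel plate 4 mm thick, rack x -50 to +50 mm, 2 to 72 mm above the board; beyond x = +47 mm it has a shoe on the rail, 40 mm long, on the side away from the row, with the plunger on top
- stop_back (a point): on the stop's other face, away from the row, opposite stop_face (rack x = -20 mm, 40 mm above the board): the place to push. The plate is flat there, with 60 mm or more of free room behind it
- plunger (a joint): how far the spring plunger on the stop's shoe has dropped: under 0.001 m riding on the rail between notches, 0.004 to 0.005 m sitting in a notch. Its black knob, 19 mm across, 34 to 43 mm above the rail, rises and falls with it
- plunger_axis (a point): on the plunger's axis at the height of the rail's top: 22 mm from stop_face towards the side away from the row, at rack x = +65 mm
- carton_1: closed cardboard carton, 100 mm deep (its x), 46 mm wide (its y, along the row), 70 mm high, about 0.2 kg. Origin: centre of its underside; axes nearly those of the rack. It stands in the row between the stop and the end panel. Of cartons 1 to 3 one sticks out towards the robot by 30 to 45 mm
- carton_2: closed cardboard carton, 100 mm deep (its x), 46 mm wide (its y, along the row), 70 mm high, about 0.2 kg. Origin: centre of its underside; axes nearly those of the rack. It stands in the row between the stop and the end panel. Of cartons 1 to 3 one sticks out towards the robot by 30 to 45 mm
- carton_3: closed cardboard carton, 100 mm deep (its x), 46 mm wide (its y, along the row), 70 mm high, about 0.2 kg. Origin: centre of its underside; axes nearly those of the rack. It stands in the row between the stop and the end panel. Of cartons 1 to 3 one sticks out towards the robot by 30 to 45 mm
- carton_4: closed cardboard carton, 100 mm deep (its x), 46 mm wide (its y, along the row), 70 mm high, about 0.2 kg. Origin: centre of its underside; axes nearly those of the rack. Either the carton of the row that is nearest the stop, or the one left standing outside the stop at the far end of the board from the end panel (rack y about -240 mm)
- carton_5: closed cardboard carton like the others but 66 mm wide, about 0.3 kg; stands where carton_4 does not: next to the stop in the row, or outside the stop. Together the row's four cartons leave 4 mm of slack when the stop sits in the right notch
- bearing: ball bearing 44 mm across, 14 mm high, lying on the front of the board outside the stop; to be left alone. Origin: centre of its underside
- spray_can: grey spray can, 66 mm across, 190 mm high, on the bench; to be left alone. Origin: centre of its underside
- tape_roll: roll of clear packing tape, 104 mm across, 48 mm high, lying on the bench; to be left alone. Origin: centre of its underside
- screwdriver: screwdriver lying on the bench; to be left alone
- marker: black marker pen 130 mm long, 16 mm thick, lying on the bench; to be left alone
- relay_box: small yellow box 45 x 62 x 70 mm on the bench; to be left alone. Origin: centre of its underside
- caster: swivel caster standing wheel up on its 90 x 65 mm plate, 104 mm high, on the bench; to be left alone. Origin: centre of its underside

How it is judged (in metres and radians):
At the end, for the whole second after the job is handed in: The row's four cartons stand upright, square and at rest, each within 8 mm of the rail; the stop is within 2.5 mm of the last notch it can reach against the closed row (0.12 with carton_4 in the row, 0.10 with carton_5), its plunger dropped over 2.5 mm (x of carton_1 in the frame of rack between -0.008 and 0.003 m and angle between the x axis of each of carton_1, carton_2, carton_3 and the x axis of rack, either way round below 0.1 rad and angle between each of carton_1, carton_2, carton_3's own z axis and vertical below 0.06 rad and linear speed of each of carton_1, carton_2, carton_3 below 0.01 m/s and x of carton_2 in the frame of rack between -0.008 and 0.003 m and x of carton_3 in the frame of rack between -0.008 and 0.003 m and (((x of carton_4 in the frame of rack between -0.008 and 0.003 m and angle between the x axis of carton_4 and the x axis of rack, either way round below 0.1 rad and angle between carton_4's own z axis and vertical below 0.06 rad and linear speed of carton_4 below 0.01 m/s) and y of carton_4 in the frame of rack above -0.05 m and value of joint stop between 0.1175 and 0.1225 m) or ((x of carton_5 in the frame of rack between -0.008 and 0.003 m and angle between the x axis of carton_5 and the x axis of rack, either way round below 0.1 rad and angle between carton_5's own z axis and vertical below 0.06 rad and linear speed of carton_5 below 0.01 m/s) and y of carton_5 in the frame of rack above -0.05 m and value of joint stop between 0.0975 and 0.1025 m)) and value of joint plunger above 0.0025 m and velocity of joint stop between -0.005 and 0.005 m/s); the robot touches nothing.
It fails at once if the stop or a carton is taken between the fingers ((x of the grasp point in the frame of stop_face between -0.04 and 0.075 m and y of the grasp point in the frame of stop_face between -0.008 and 0.004 m and z of the grasp point in the frame of stop_face below 0.028 m) or (x of the grasp point in the frame of carton_1 between -0.046 and 0.046 m and y of the grasp point in the frame of carton_1 between -0.019 and 0.019 m and z of the grasp point in the frame of carton_1 below 0.064 m) or (x of the grasp point in the frame of carton_2 between -0.046 and 0.046 m and y of the grasp point in the frame of carton_2 between -0.019 and 0.019 m and z of the grasp point in the frame of carton_2 below 0.064 m) or (x of the grasp point in the frame of carton_3 between -0.046 and 0.046 m and y of the grasp point in the frame of carton_3 between -0.019 and 0.019 m and z of the grasp point in the frame of carton_3 below 0.064 m) or (x of the grasp point in the frame of carton_4 between -0.046 and 0.046 m and y of the grasp point in the frame of carton_4 between -0.019 and 0.019 m and z of the grasp point in the frame of carton_4 below 0.064 m) or (x of the grasp point in the frame of carton_5 between -0.046 and 0.046 m and y of the grasp point in the frame of carton_5 between -0.019 and 0.019 m and z of the grasp point in the frame of carton_5 below 0.064 m)).
It fails at once if a carton is lifted, tipped over or falls off the board (height (world z) of any of carton_1, carton_2, carton_3, carton_4, carton_5 above 0.032 m or height (world z) of any of carton_1, carton_2, carton_3, carton_4, carton_5 below 0.01 m or angle between any of carton_1, carton_2, carton_3, carton_4, carton_5's own z axis and vertical above 0.5 rad).
It fails at once if the carton outside the stop is pushed about (more than 25 mm) ((y of carton_4 in the frame of rack below -0.13 m and distance of carton_4 from where it was at the start of the episode above 0.025 m) or (y of carton_5 in the frame of rack below -0.13 m and distance of carton_5 from where it was at the start of the episode above 0.025 m)).
It fails at once if another thing on the bench or board is moved by more than 30 mm (distance of any of bearing, spray_can, tape_roll, screwdriver, marker, relay_box, caster from where it was at the start of the episode above 0.03 m).
It fails at once if the stop or a carton is pushed with more than 40 N (contact force between the fingers and rack above 40 N or contact force between the fingers and carton_1 above 40 N or contact force between the fingers and carton_2 above 40 N or contact force between the fingers and carton_3 above 40 N or contact force between the fingers and carton_4 above 40 N or contact force between the fingers and carton_5 above 40 N).
It also fails if it takes over 54 s, if anything falls off the work surface, if the arm or the gripper's body presses on something with over 40 N, if the wrist force passes 120 N, or if a joint passes its speed limit or range.

### The arm

A 7-joint arm with a two-finger parallel gripper is mounted at the origin on the work surface. World frame = base frame: x ahead of the robot, y to its left, z up, the work surface at z = 0. Lengths are in m, angles in degrees, forces in N, time in s.
With the tool pointing down it reaches from about 0.4 to 0.85 m from the base axis. Payload 4.5 kg.
Tool frame: the origin (TCP) lies on the centre line of the jaws, within the pads' length; the fingertips stand robot.nose_length ahead of it and the grasp point (between the pads) is the TCP (robot.nose_length is the distance from the TCP to the fingertips, in m); x points along the fingers, y is the direction in which the jaws open and shut, and the axes are right-handed (so a half turn about x gives the same grasp; the last joint's range is limited). The gripper opens to 88 mm and grips with 3 to 60 N. Pads are 18 mm wide; open, the fingers measure 123 mm over their backs; the gripper's body (75 mm by 187 mm) begins 45 mm behind the grasp point.
Start: joints at [70.061, 39.483, -11.15, 89.685, 9.013, 51.709, -12.324], TCP at [0.233, -0.58, 0.258] pointing down, gripper open.
Joint ranges: [-172.22, 172.22], [-26.19, 119.32], [-84.43, 86.54], [7.71, 146.69], [-57.33, 237.33], [2.42, 119.75], [-152.13, 152.13]. Speed limits (degrees/s): [147.25, 147.25, 180, 180, 180, 180, 180].

### API

Orientations are given as [roll, pitch, yaw] about the fixed x, y, z axes, in that order (R = Rz(yaw) Ry(pitch) Rx(roll)).
In Python, from station import robot gives the robot as it stands. Calls block until the motion is done:
- robot.movep(position, orientation): joint-space move of the TCP to a pose.
- robot.movel(position, rate=0.15, attitude=None): straight line of the TCP; attitude=None keeps the orientation; rate is the mean speed in m/s.
- robot.movej(angles): joint-space move.
- robot.release() and robot.clamp(newtons=None): open the fingers fully, or close them until they stop; newtons is the grip in N (None keeps the last).
- robot.dwell(seconds).
- robot.inverse_kinematics(position, orientation): joint angles nearest the present ones, or None.
- robot.grab_frame(name): name is "side" or "top" or "wrist"; returns (picture, depth): 480x640x3 uint8, red, green, blue; 480x640 float32, m along the optical axis (not along the pixel's ray), 0 where there is no reading.
- robot.calibration(name): a dict with "K" (3x3 intrinsics, pixels), "world_from_camera" (4x4, takes a point from camera to world coordinates). Camera axes: x right, y up, looking along -z (the intrinsics and any distortion apply to the point x, -y, -z); pixel columns grow to the right and rows downward; lengths in m; the calibration is good to about 2 mm. A picture is of the moment at which its call begins: read the wrist's pose just before it. calibration takes no time and is no camera call; for the wrist camera it gives the pose at the moment of the call.
A pose or a line that the arm cannot do raises robot.MotionError and nothing moves.
- robot.hand_in(): hands the job in, once; it reports no verdict.
Readings, each from a call of its own:
- robot.get_time_s(): time.
- robot.get_q(): joint angles.
- robot.get_joint_vel(): joint speeds.
- robot.get_joint_torque(): joint torques, N m.
- robot.get_tool_pos(): TCP position.
- robot.get_orientation(): TCP orientation.
- robot.get_contact_force(): force on the tool from outside, world axes, zero at the start.
- robot.get_wrist_torque(): the same for the moment, N m.
- robot.get_grip_width(): finger opening in m.
Only numpy, scipy, OpenCV 4.12 (cv2) and the standard library are available. Lean on these libraries where they do the work, as an engineer would, in place of code of your own. Each camera call takes 0.05 s, during which the arm holds its last target. There are 200 camera calls.

## Working session

There is one attempt and no reset: what is moved stays moved. The work goes in short steps, each a Python script; the robot and the scene stay as the last script left them, time stands still between calls to the robot, and variables do not carry over. Pictures are saved under pics/ and viewed, about 8 in all and at most 12, crops included, and the job is handed in when it is done.

```bash
mkdir -p pics; cat > h.py <<'E'
from station import robot
import numpy as np, cv2
def grab(n,fn):
    c=robot.calibration(n); p,d=robot.grab_frame(n)
    cv2.imwrite(f'pics/{fn}.png',p[:,:,::-1]); np.savez(f'pics/{fn}.npz',d=d,K=c['K'],T=c['world_from_camera'])
def px(fn,u,v,z=None):
    f=np.load(f'pics/{fn}.npz'); d,K,T=f['d'],f['K'],f['T']
    r=np.array([(u-K[0,2])/K[0,0],-(v-K[1,2])/K[1,1],-1.])
    if z is None:
        w=d[max(0,int(v)-1):int(v)+2,max(0,int(u)-1):int(u)+2]; w=w[w>0]; s=np.median(w) if w.size else np.nan
    else:
        s=(z-T[2,3])/(T[:3,:3]@r)[2]
    return T[:3,:3]@(r*s)+T[:3,3]
E
python3 - <<'E'
from h import *
grab('top','top0'); grab('side','side0')
print(robot.nose_length,robot.get_orientation(),robot.get_time_s(),robot.get_grip_width(),robot.calibration('top'))
E
```

```text
0.019 [-85.39579281  89.90725148 116.4844719 ] 0.1 0.08801280686814461 {'K': array([[493.07809297,   0.        , 319.7626085 ],
       [  0.        , 493.07809297, 246.60438564],
       [  0.        ,   0.        ,   1.        ]]), 'world_from_camera': array([[-0.02664411,  0.99674535, -0.07608418,  0.38959064],
       [-0.99954864, -0.02762094, -0.01181535,  0.01927264],
       [-0.01387841,  0.07573502,  0.99703139,  1.47072524],
       [ 0.        ,  0.        ,  0.        ,  1.        ]])}
```

View pics/top0.png

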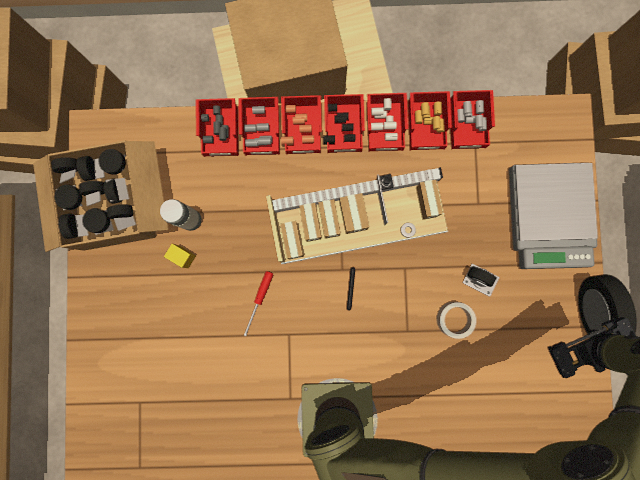

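View pics/side0.png

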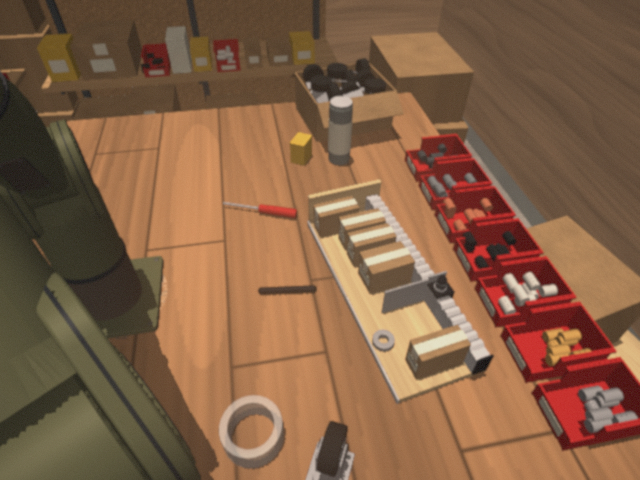

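The row's end panel is at left (around pixel 275,230 in the top view), the stop at (383,205), the knob at (386,182), and the carton outside the stop at (430,193). The carton next to the panel, at (291,240), sticks out.

```bash
python3 - <<'E'
import cv2
i=cv2.imread('pics/top0.png')[160:270,260:455]
cv2.imwrite('pics/crop0.png',cv2.resize(i,None,fx=4,fy=4,interpolation=cv2.INTER_CUBIC))
E
```

```text
(no output)
```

View pics/crop0.png

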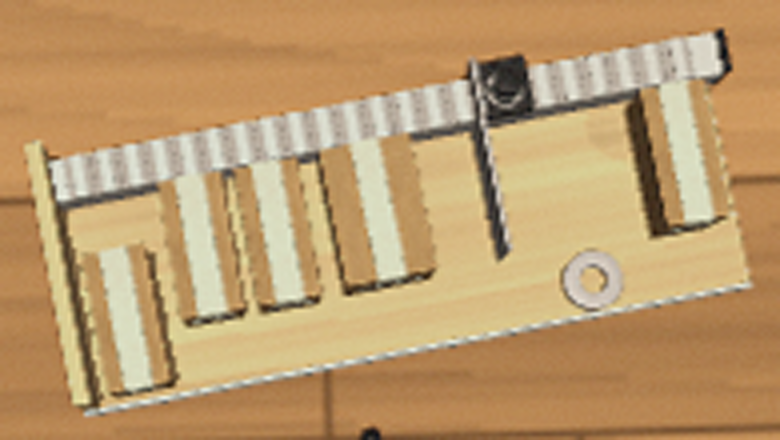

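The four row cartons are visible: the one nearest the stop is clearly wider (carton_5), so the target is 0.10. The panel-side carton sticks out by about 40 mm.

```bash
python3 - <<'E'
from h import *
C=lambda u,v,z:px('top0',260+u/4-.4,160+v/4-.4,z)
pts=[((85,412),.018,(-.1,.212)),((748,287),.018,(-.1,-.29)),((62,203),.068,(.05,.2)),((476,108),.068+.022,None),((480,125),.09,None),((504,256),.09,None),((75,402),.1,(-.1,.2)),((40,190),.1,None)]
W=[];R=[]
for p,z,r in pts:
    w=C(*p,z); print(p,w.round(4))
    if r: W.append(w[:2]);R.append(r)
W=np.array(W);R=np.array(R);wc,rc=W.mean(0),R.mean(0)
U,S,Vt=np.linalg.svd((R-rc).T@(W-wc)); M=(U@Vt).T; t=wc-M@rc
print(M,t,np.degrees(np.arctan2(M[1,0],M[0,0]))); print((R@M.T+t-W).round(4))
np.savez('rack.npz',M=M,t=t)
rk=lambda w:(M.T@(w[:2]-t)).round(4)
for n,p,z in [('stop front',(504,256),.09),('stop at rail',(480,125),.09),
 ('c1',(84,255),.088),('c1',(142,245),.088),('c1',(172,383),.088),('c1',(112,393),.088),
 ('c2',(185,320),.088),('c2',(242,310),.088),('c3',(262,306),.088),('c3',(318,296),.088),('c5',(345,290),.088),('c5',(432,272),.088),('out',(640,90),.088),('out',(662,230),.088),('knob',(506,82),.11),('bearing',(593,280),.032)]: print(n,rk(C(*p,z)))
E
```

```text
(85, 412) [0.4563 0.1525 0.018 ]
(748, 287) [ 0.5352 -0.339   0.018 ]
(62, 203) [0.6046 0.1614 0.068 ]
(476, 108) [ 0.6606 -0.1354  0.09  ]
(480, 125) [ 0.6483 -0.1378  0.09  ]
(504, 256) [ 0.5547 -0.1513  0.09  ]
(75, 402) [0.4597 0.1519 0.1   ]
(40, 190) [0.6094 0.1734 0.1   ]
[[ 0.98814226 -0.15354114]
 [ 0.15354114  0.98814226]] [ 0.58807631 -0.03824052] 8.8321969878514
[[ 0.0004  0.0033]
 [-0.0014 -0.0012]
 [ 0.0022  0.0057]
 [-0.0011 -0.0078]]
stop front [-0.0503 -0.1066]
stop at rail [ 0.0443 -0.1076]
c1 [0.0043 0.1843]
c1 [0.0039 0.1427]
c1 [-0.096   0.1392]
c1 [-0.0953  0.1819]
c2 [-0.054   0.1223]
c2 [-0.0543  0.0815]
c3 [-0.054   0.0672]
c3 [-0.0542  0.0271]
c5 [-0.0535  0.0077]
c5 [-0.0521 -0.0549]
out [ 0.0486 -0.2238]
out [-0.0522 -0.2196]
knob [ 0.0674 -0.1283]
bearing [-0.0737 -0.1753]
```

```bash
cat >> h.py <<'E'
from scipy.spatial.transform import Rotation
f=np.load('rack.npz'); M,t=f['M'],f['t']
def wp(x,y,z): return [*(M@[x,y]+t),z]
def rk(p): return M.T@(np.array(p)[:2]-t)
def fr(): return M.T@np.array(robot.get_contact_force())[:2]
def orient(s=1):
    X=np.array([0,0,-1.]);Y=s*np.array([*M[:,1],0]); R=np.c_[X,Y,np.cross(X,Y)]
    return Rotation.from_matrix(R).as_euler('xyz',degrees=True).tolist()
E
python3 - <<'E' 2>&1 | grep -v -i gimbal
from h import *
best=None
for s in (1,-1):
    q=robot.inverse_kinematics(wp(-.14,.162,.24),orient(s)); print(s,orient(s),q)
    if q is not None:
        m=np.abs(np.array(q)-robot.get_q()).max()
        if best is None or m<best[0]: best=(m,s)
s=best[1]; print(best)
robot.clamp(5)
robot.movep(wp(-.14,.162,.24),orient(s)); print(rk(robot.get_tool_pos()),robot.get_tool_pos(),robot.get_time_s())
robot.movel(wp(-.14,.162,.068)); print(robot.get_time_s(),fr(),robot.get_grip_width())
grab('wrist','w1'); grab('side','s1')
a=cv2.imread('pics/w1.png');b=cv2.imread('pics/s1.png')
cv2.imwrite('pics/p1.png',np.hstack([cv2.resize(a,(400,300)),cv2.resize(b[130:420,210:597],(400,300))]))
E
```

```text
1 [-8.832196987851399, 90.0, 0.0] [ 14.14121153  35.29605102 -52.86529787 120.76184243  41.37567632
  44.17732213  33.54605678]
-1 [171.1678030121486, 90.0, 0.0] [ -18.89971273   27.68700252   -0.66119039  122.31055403    0.61432969
   30.00543938 -101.18500587]
(np.float64(55.920902631605465), 1)
[-0.13978361  0.16104125] [0.42522376 0.09942861 0.23986091] 3.9083
5.2083 [ 0.21841655 -0.50091861] 0.0004099389598043509
```

View pics/p1.png

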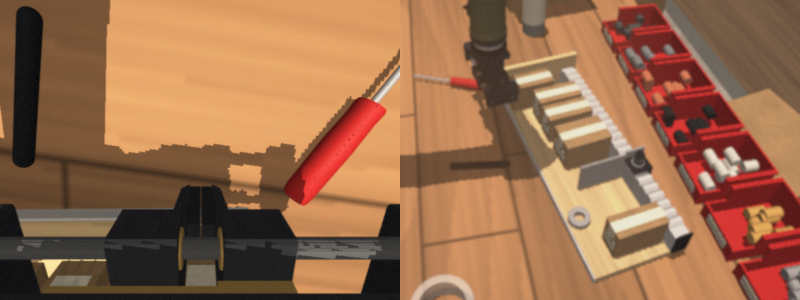

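The fingers stand closed in front of the protruding carton (side view, about 500,85), clear of the screwdriver and panel. Now a guarded push.

```bash
python3 - <<'E'
from h import *
y=.162
robot.movel(wp(-.112,y,.068),rate=.08); b=fr(); print('base',b)
x=-.112
while x<-.05:
    x+=.004 if x<-.068 else .0015
    robot.movel(wp(x,y,.068),rate=.04); r=fr()-b
    print(round(x,4),rk(robot.get_tool_pos()).round(4),r.round(2),round(robot.get_time_s(),2))
    if abs(r[0])>7: break
E
```

```text
base [-0.97134623  0.72662738]
-0.108 [-0.1084  0.162 ] [1.78 0.16] 6.06
-0.104 [-0.1041  0.162 ] [ 1.11 -0.84] 6.31
-0.1 [-0.1    0.162] [ 0.56 -0.59] 6.56
-0.096 [-0.0957  0.162 ] [ 0.7  -1.35] 6.81
-0.092 [-0.0916  0.162 ] [ 0.57 -0.4 ] 7.06
-0.088 [-0.0875  0.1621] [ 1.71 -1.14] 7.31
-0.084 [-0.0835  0.1621] [ 0.4  -0.41] 7.56
-0.08 [-0.0795  0.1621] [0.48 0.06] 7.81
-0.076 [-0.0755  0.162 ] [ 0.68 -0.47] 8.06
-0.072 [-0.0715  0.162 ] [ 0.89 -0.54] 8.31
-0.068 [-0.0675  0.162 ] [ 0.1  -0.86] 8.56
-0.0665 [-0.0665  0.162 ] [-0.3  -1.23] 8.81
-0.065 [-0.065  0.162] [-0.63 -1.05] 9.06
-0.0635 [-0.0632  0.162 ] [ 0.46 -0.48] 9.31
-0.062 [-0.0617  0.162 ] [ 0.72 -1.34] 9.56
-0.0605 [-0.0602  0.162 ] [ 0.85 -0.56] 9.81
-0.059 [-0.0593  0.1619] [-0.54 -0.19] 10.06
-0.0575 [-0.0592  0.1619] [-5.03 -0.34] 10.31
-0.056 [-0.0592  0.1619] [-9.28 -0.23] 10.56
```

```bash
python3 - <<'E' 2>&1 | grep -v -i gimbal
from h import *
robot.movel(wp(-.12,.162,.068),rate=.12)
robot.movel(wp(-.12,.162,.2),rate=.2)
robot.movel(wp(-.02,-.157,.2),rate=.2)
robot.movel(wp(-.02,-.157,.072),rate=.12)
y=-.145; robot.movel(wp(-.02,y,.072),rate=.05); b=fr(); print('base',b,robot.get_time_s())
while y<-.115:
    y+=.0015
    robot.movel(wp(-.02,y,.072),rate=.04); r=fr()-b
    print(round(y,4),rk(robot.get_tool_pos()).round(4),r.round(2),round(robot.get_time_s(),2))
    if r[1]<-3: break
grab('top','t2');grab('side','s2')
i=cv2.imread('pics/t2.png')[160:270,260:455];j=cv2.imread('pics/s2.png')[170:410,290:510]
cv2.imwrite('pics/p2.png',np.hstack([cv2.resize(i,(460,260),interpolation=cv2.INTER_CUBIC),cv2.resize(j,(238,260))]))
E
```

```text
base [0.68072962 0.13763011] 15.4833
-0.1435 [-0.02   -0.1436] [-0.04  0.78] 15.73
-0.142 [-0.02   -0.1419] [-1.52  0.26] 15.98
-0.1405 [-0.02   -0.1403] [-0.15 -0.  ] 16.23
-0.139 [-0.02   -0.1388] [-0.38 -0.17] 16.48
-0.1375 [-0.02   -0.1374] [-0.98  0.46] 16.73
-0.136 [-0.02   -0.1359] [-0.75  0.67] 16.98
-0.1345 [-0.02   -0.1343] [-0.56 -0.12] 17.23
-0.133 [-0.02   -0.1328] [-1.19 -0.46] 17.48
-0.1315 [-0.02   -0.1313] [-0.83 -0.25] 17.73
-0.13 [-0.0201 -0.1305] [-0.6  -1.85] 17.98
-0.1285 [-0.0201 -0.13  ] [ 0.21 -4.58] 18.23
```

View pics/p2.png

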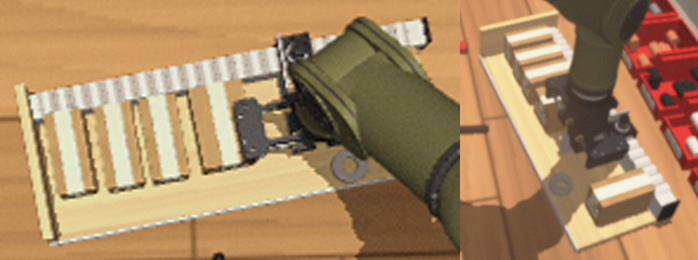

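Carton 1 is now in line (67,150 in the composite). Contact with the stop is at TCP y ≈ -0.1305, so the TCP target for stop 0.10 is ≈ -0.031.

```bash
python3 - <<'E'
from h import *
b=np.array([.68,.14]); y=-.1285
while y<-.029:
    y+=.005 if y<-.044 else .0015
    robot.movel(wp(-.02,y,.072),rate=.025); r=fr()-b; p=rk(robot.get_tool_pos())
    print(round(y,4),'s~',round(p[1]+.1305,4),r.round(2),round(robot.get_time_s(),2))
    if r[1]<-20 or p[1]>-.0325: break
E
```

```text
-0.1235 s~ 0.0077 [-0.36 -2.13] 18.68
-0.1185 s~ 0.0135 [-1.42 -0.43] 19.03
-0.1135 s~ 0.0175 [-0.96  0.23] 19.38
-0.1085 s~ 0.021 [-0.93 -4.27] 19.73
-0.1035 s~ 0.0276 [-0.06 -2.25] 20.08
-0.0985 s~ 0.0334 [-0.94 -0.23] 20.43
-0.0935 s~ 0.0375 [-0.6   0.35] 20.78
-0.0885 s~ 0.041 [-0.8 -3.7] 21.13
-0.0835 s~ 0.0477 [-0.37 -2.44] 21.48
-0.0785 s~ 0.0531 [-0.86  0.35] 21.83
-0.0735 s~ 0.0582 [-0.85 -0.17] 22.18
-0.0685 s~ 0.0604 [ 0.26 -4.78] 22.53
-0.0635 s~ 0.0654 [ 0.51 -3.8 ] 22.88
-0.0585 s~ 0.0723 [ 0.69 -3.19] 23.23
-0.0535 s~ 0.0785 [-0.86 -0.37] 23.58
-0.0485 s~ 0.0801 [ 0.36 -5.51] 23.93
-0.0435 s~ 0.0824 [ -0.03 -10.18] 24.28
-0.042 s~ 0.0843 [-0.48 -8.45] 24.53
-0.0405 s~ 0.0872 [-0.22 -6.22] 24.78
-0.039 s~ 0.0893 [-0.72 -6.  ] 25.03
-0.0375 s~ 0.0907 [-0.76 -5.9 ] 25.28
-0.036 s~ 0.0919 [-0.07 -6.  ] 25.53
-0.0345 s~ 0.0934 [-1.43 -6.31] 25.78
-0.033 s~ 0.0954 [-1.27 -5.34] 26.03
-0.0315 s~ 0.0982 [-1.4  -3.51] 26.28
```

```bash
python3 - <<'E'
from h import *
b=np.array([.68,.14]); y=-.0315
for _ in range(4):
    y+=.0007
    robot.movel(wp(-.02,y,.072),rate=.02); r=fr()-b; p=rk(robot.get_tool_pos())
    print(round(y,4),'s~',round(p[1]+.1305,4),r.round(2))
    if p[1]+.1305>.0998 or r[1]<-12: break
robot.movel(wp(-.02,-.06,.072),rate=.1); robot.movel(wp(-.02,-.06,.2),rate=.15)
robot.movel(wp(-.2,-.25,.25),rate=.25); print(robot.get_time_s())
grab('top','t3');grab('side','s3')
i=cv2.imread('pics/t3.png')[160:270,260:455];j=cv2.imread('pics/s3.png')[170:410,290:510]
cv2.imwrite('pics/p3.png',cv2.resize(i,None,fx=4,fy=4,interpolation=cv2.INTER_CUBIC));cv2.imwrite('pics/p4.png',cv2.resize(j,None,fx=2.4,fy=2.4,interpolation=cv2.INTER_CUBIC))
E
```

```text
-0.0308 s~ 0.0995 [-1.62 -4.76]
-0.0301 s~ 0.0999 [-2.46 -5.76]
29.45
```

View pics/p3.png

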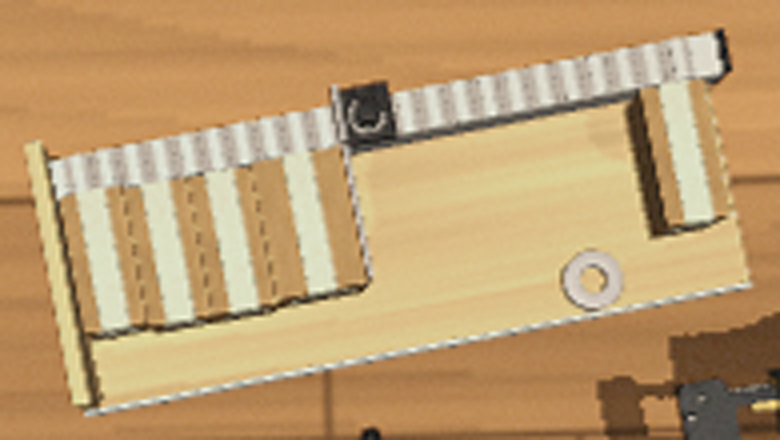

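View pics/p4.png

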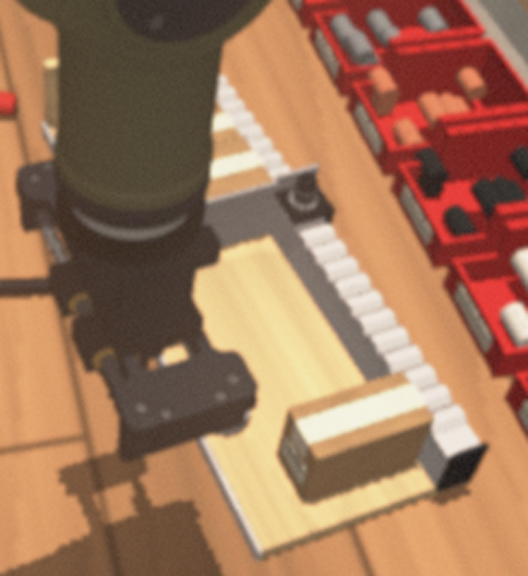

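The row stands closed and in line with the stop against it (plate foot at about 370,278; knob at 368,114). I'll check the numbers against the start picture.

```bash
python3 - <<'E'
from h import *
C=lambda fn,u,v,z:rk(px(fn,260+u/4-.4,160+v/4-.4,z)).round(4)
print('knob0',C('top0',506,82,.11),'knob3',C('t3',368,114,.11))
print('plate0',C('top0',504,256,.09),'plate3',C('t3',371,278,.09))
for p in [(95,337),(150,328),(214,316),(278,303),(365,290)]: print('front',C('t3',*p,.088))
a,b=cv2.imread('pics/top0.png',0),cv2.imread('pics/t3.png',0)
T=a[172:194,374:400]; r=cv2.matchTemplate(b[160:215,320:420],T,cv2.TM_CCOEFF_NORMED); _,m,_,l=cv2.minMaxLoc(r)
dy,dx=l[1],l[0]; q=r[dy,dx-1:dx+2]; s=(q[0]-q[2])/(2*(q[0]-2*q[1]+q[2]))
q=r[dy-1:dy+2,dx]; sy=(q[0]-q[2])/(2*(q[0]-2*q[1]+q[2]))
u,v=320+dx+s+13,160+dy+sy+11
print('match',m,(rk(px('t3',u,v,.105))-rk(px('top0',387,183,.105))).round(4))
z=lambda fn,u,v:np.median([px(fn,u+i,v+j)[2] for i in(-1,0,1) for j in(-1,0,1)])
print('knob z',z('top0',386,180),z('t3',351.6,188))
E
```

```text
knob0 [ 0.0674 -0.1283] knob3 [ 0.0628 -0.0295]
plate0 [-0.0503 -0.1066] plate3 [-0.0487 -0.0118]
front [-0.0543  0.1868]
front [-0.0551  0.1475]
front [-0.0549  0.1017]
front [-0.054   0.0557]
front [-0.0561 -0.0062]
match 0.856797993183136 [-0.0013  0.0985]
knob z 0.10663898676365635 0.10537261779177132
```

Stop travel is about 0.099 by image and 0.0999 by contact. The knob is no higher than at the start, when it sat in a notch. All the carton fronts are in line, so I'm handing in.

```bash
python3 -c "
from station import robot
print(robot.hand_in(),robot.get_time_s())"
```

```text
the job is handed in; nothing more can be done
the job is handed in; nothing more can be done
```

The job is done and handed in at about 29.5 s of the 54 s allowed; hand-in reports no verdict.

**What I did:** With the fingers closed, I pushed the protruding carton (the one next to the end panel) home against the rail, with at most about 9 N. The wide carton_5 is the one in the row, so the right notch was 0.10. I then pushed the stop plate there with at most about 10 N and drew the arm clear.

**Last checks:**
- **Stop travel:** 0.0999 m by fingertip contact, and 0.095 to 0.099 m from three readings in the top picture. The 0.095 comes from one hand-read plate corner and falls short of the 0.0975 limit. I put that down to reading error.
- **Plunger:** the knob is at the same height as at the start, when it sat in a notch (0.105 m against 0.107 m). I judged it dropped from this; I did not take a close-up.
- **Row:** the carton fronts line up within about 2 mm. They read 4 to 6 mm in front of the home line, but the cartons already home read the same at the start, so this is mostly a picture offset.
- **Other things:** the carton outside the stop and the bearing look unmoved in the last top picture. I did not check the other items on the bench one by one.

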